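# Stand the toppled book back up in the desk rack

### The job

The red book in the desk rack has toppled across the empty slot and sticks out at the front. Without gripping or lifting it, gently push its top back over with the fingertips until it stands upright against its neighbour, and push its spine in until it is in line with the other spines. Leave the other books and the things on the desk where they stand.

Things in the scene. Friction and masses are not known exactly. Their poses are not given: they have to be found in the camera images.
- rack: pale wooden desk book rack, fixed to the desk, open at the front. Origin at the centre of its underside; x points to its back (away from the robot at yaw 0), y to its left end, z up. 150 mm deep (x -75 to +75), 212 mm wide (y -106 to +106). Books stand on its 12 mm base board (z = 12 mm). Two back slats, front face at x = +65 mm, reach up to z = 83 mm
- rack_low_end (a point): middle of the upper inner edge of the rack's low right end panel: panel 15 mm thick, inner face at rack y = -91 mm, top at z = 87 mm. The left end panel is also 15 mm thick, inner face at y = +91 mm, top at z = 180 mm
- rack_row (a point): foot of the row's outer cover at its spine, on the board: rack x = -70, y = -7, z = 12 mm. The three upright books are packed against the left end with their backs at the slats, so all their spines lie at x = -70 mm; the red book belongs next to this cover. From here to the right end are 84 mm, for the red book and one empty slot
- book_red: the toppled red book, hardback, 135 mm deep (its x), 32 mm thick (its y), 185 mm tall (its z), spine on its -x face, 0.3 to 0.65 kg; origin at the centre of its underside. At the start it leans 33 degrees to the right (to the rack's -y) on the upper edge of the low end panel, its lower right edge at rack y = -42 mm, and sticks out 15 to 35 mm in front of the other spines
- book_red_top (a point): middle of the red book's upper right edge (0, -16, 185 mm in the book's frame); at the start it hangs outside the low end panel, near y = -142, z = 167 mm in the rack's frame. Pushed to the rack's left, the book tips up about its lower edge (about 1 to 3 N at this edge), its top corners rising to 200 mm above the desk; upright it stands by itself
- book_red_spine (a point): point on the red book's spine, mid-thickness, 48 mm above its underside. Sliding the upright book on the board takes 2 to 8 N; pushed at the spine higher than about 70 mm above the board it may tip backwards instead
- book_blue: upright blue book of the row (places change): hardback, 135 mm deep (its x), 32 mm thick (its y), 185 mm tall (its z), spine on its -x face, 0.3 to 0.65 kg; origin at the centre of its underside
- book_green: upright green book of the row (places change): hardback, 135 mm deep (its x), 32 mm thick (its y), 185 mm tall (its z), spine on its -x face, 0.3 to 0.65 kg; origin at the centre of its underside
- book_grey: upright grey book of the row (places change): hardback, 135 mm deep (its x), 32 mm thick (its y), 185 mm tall (its z), spine on its -x face, 0.3 to 0.65 kg; origin at the centre of its underside
- mug: blue mug, 80 mm across, 92 mm tall, loose, bystander; origin at the centre of its underside
- succulent: small green succulent in a white pot, 72 mm across, about 90 mm tall, loose, bystander; origin at the centre of its underside
- mouse: white computer mouse, 118 x 60 x 36 mm, loose, bystander; origin at the centre of its underside
Not all that is in view belongs to the job. What is meant by the book_red is not yellow, and is the smaller of those in its own colour.

How it is judged:
By the outcome, as a careful person would: the job done as asked, in the order asked, and still so for the second after the job is handed in, with the robot touching nothing.
It also fails if it takes over 54 s, if anything falls off the work surface, if the arm or the gripper's body presses on something with over 40 N, if the wrist force passes 120 N, or if a joint passes its speed limit or range.

### The arm

A 6-joint arm with a two-finger parallel gripper is mounted at the origin on the work surface. World frame = base frame: x ahead of the robot, y to its left, z up, the work surface at z = 0. Lengths are in m, angles in degrees, forces in N, time in s.
With the tool pointing down it reaches from about 0.4 to 0.825 m from the base axis. Payload 7 kg.
Tool frame: the origin (TCP) lies between the finger pads; the fingertips stand 22 mm ahead of it and the grasp point (between the pads) lies 3 mm ahead of it; z points along the fingers, y is the line along which they close (so a half turn about z gives the same grasp; the last joint's range is limited). The gripper opens to 88 mm and grips with 3 to 60 N. Pads are 19 mm wide; open, the fingers measure 130 mm over their backs; the gripper's body (78 mm by 193 mm) begins 47 mm behind the grasp point.
Start: joints at [85.434, 20.546, 0.682, 0, -70.136, -16.507], TCP at [0.243, 0.63, 0.249] pointing down, gripper open.
Joint ranges: [-176.03, 176.03], [-82.01, 121.73], [-58.28, 71.71], [-173.87, 95.51], [-174.79, -0.11], [-173.66, 173.66]. Speed limits (degrees/s): [136.94, 136.94, 172.46, 180, 180, 180].

### API

Orientations are given as [roll, pitch, yaw] about the fixed x, y, z axes, in that order (R = Rz(yaw) Ry(pitch) Rx(roll)).
In Python, from plant import r, vision gives the robot as it stands.
- The arm moves only by the shell command python3 -m pendant 'ROWS' [FORCE]. ROWS is JSON, a list that holds one entry, the list of rows, each a list of 7 numbers: the shift along the tool's x, y, z scaled (see below), then the turn, a rotation vector about the tool's x, y, z scaled (see below), then the opening, from -1 (shut) to 1 (fully open). In form: [[[x, y, z, wx, wy, wz, fingers], ...]]. A call has exactly 8 rows; each row shifts and turns the commanded pose from where the row before left it, along the tool's axes as they then stand; what a row does not reach is not made up. The controller multiplies each number of a shift by 20 mm and each number of a turn by 4 degrees. A row lasts 1/10 s, in which the tool goes at most 50 mm and 8.59 degrees, less where a joint would pass 70% of its speed; a pose out of reach is approached as far as the arm can. A call with a number of a shift or a turn outside -1 to 1 is refused whole. A call with a gripper value outside its range is refused whole. The fingers move at their own pace and stop on an object; FORCE is the grip in N (left out, the last holds). Time passes only in rows, so rows that do not move let the fingers close, or fill a call up. It gives the time, the measured TCP pose, the force, the opening and the grip force at its end, in the units of the state.
- r.get_state(): the state, without advancing time (a new reading comes with each control period).
- vision.capture(name): name is "scene" or "top" or "wrist"; returns a dict with "frame" (400x640x3 uint8, blue, green, red), "depth" (400x640 float32, m along the optical axis (not along the pixel's ray), 0 where there is no reading), "camera_matrix" (3x3 intrinsics, pixels), "k1" (the pictures are not rectified: a ray, as slopes to the right and down, at radius r is drawn at 1 + k1 r^2 times it, then the intrinsics apply), "extrinsics" (4x4, takes a point from world to camera coordinates); the wrist camera has in their place "hand_eye" (4x4, takes a point from camera to tool coordinates, whose origin is the TCP and whose axes are the flange's). Camera axes: x right, y up, looking along -z (the intrinsics and any distortion apply to the point x, -y, -z); pixel columns grow to the right and rows downward; lengths in m; the calibration is good to about 2 mm. A picture is of the moment at which its call begins: read the wrist's pose just before it.
- r.close_job(): hands the job in; it is judged then, once.
The state is a dict: "time_s": time; "joints": joint angles; "qd": joint speeds; "joint_torque": joint torques, N m; "tcp_pos": TCP position; "eef_rot": TCP orientation; "contact_force": force on the tool from outside, world axes, zero at the start; "moment": the same for the moment, N m; "gripper_width": finger opening in m; "gripper_force": force on a finger pad.
Only numpy, scipy, OpenCV 4.12 (cv2) and the standard library are available. Lean on these libraries where they do the work, as an engineer would, in place of code of your own. Each camera call takes 0.05 s, during which the arm holds its last target. There are 200 camera calls.

## Working session

There is one attempt and no reset: what is moved stays moved. The work goes in short steps, Python scripts to look and compute and a shell command to move; the robot and the scene stay as the last step left them, time stands still between calls to the robot, and variables do not carry over. Pictures are saved under pics/ and viewed, at most 10 in all, crops included, and the job is handed in when it is done.

```bash
ls; mkdir -p pics; cat > h.py <<'E'
import numpy as np,cv2
from plant import r,vision
from scipy.spatial.transform import Rotation as R
def cloud(c,T=None):
    d=c["depth"];K=c["camera_matrix"];h,w=d.shape
    u,v=np.meshgrid(np.arange(w),np.arange(h))
    p=cv2.undistortPoints(np.stack([u,v],-1).reshape(-1,1,2).astype(np.float64),np.array(K,float),np.array([c["k1"],0,0,0.])).reshape(h,w,2)
    P=np.stack([p[...,0]*d,-p[...,1]*d,-d],-1)
    if T is None: T=np.linalg.inv(c["extrinsics"])
    P=P@T[:3,:3].T+T[:3,3]; P[d==0]=np.nan
    return P
E
python3 - <<'E'
from h import *
for n in("scene","top"):
    c=vision.capture(n);cv2.imwrite(f"pics/{n}.png",c["frame"]);np.savez(f"{n}.npz",**c)
print(c["k1"]); s=r.get_state();print(s)
E
```

```text
pics
0.018652226659852746
{'time_s': 0.1, 'joints': array([ 8.54326277e+01,  2.05873319e+01,  6.40467061e-01, -1.64295352e-02,
       -7.01357630e+01, -1.65077791e+01]), 'qd': array([-0.0203728 , -0.04422122,  0.08794629,  0.01613279, -0.04167024,
       -0.07402932]), 'joint_torque': array([-2.00586997e-03, -5.84160411e+01,  2.93750614e+01,  7.01549426e+00,
        1.01327710e-02, -5.57149258e-05]), 'tcp_pos': array([0.24260068, 0.62947995, 0.24773142]), 'eef_rot': array([ 1.79916389e+02, -8.67119999e-03, -2.10807389e+01]), 'contact_force': array([-0.27858588,  0.46750301, -0.82650096]), 'moment': array([-0.0029629 , -0.00946349, -0.03034265]), 'gripper_force': 0.0, 'gripper_width': 0.08772007999088133}
```

View pics/scene.png

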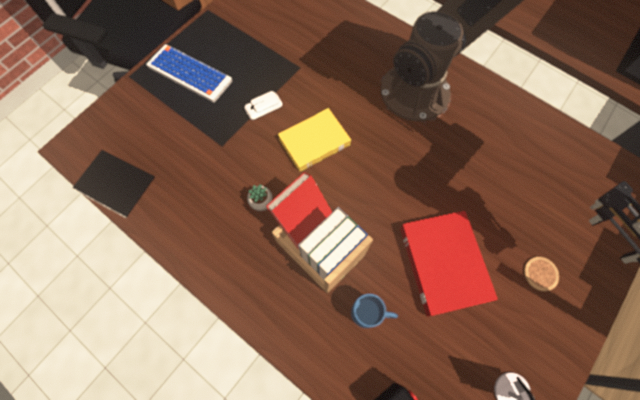

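View pics/top.png

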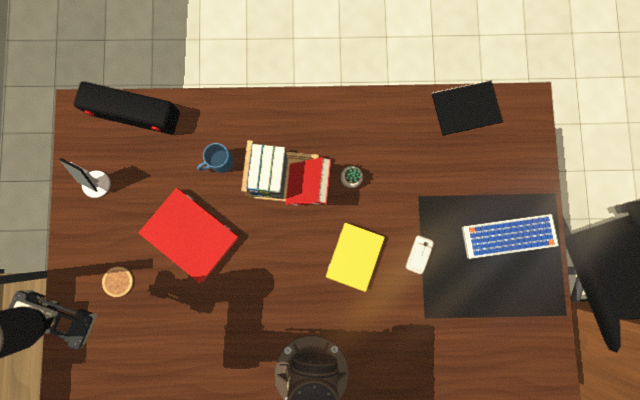

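The scene view has the leaning red book at (302,205) in the rack, with its neighbours at (335,242), the succulent at (259,197), the mug at (370,310) and the mouse at (264,105). In the top view the red book is at (307,182), the row at (267,170), the succulent at (352,176), the mug at (216,158) and the mouse at (420,255).

Things that could be taken for the red book: the large red binder at top (189,233), the yellow book at (356,257), and the leaning red book in the rack at (307,182). I choose the one in the rack: it is red, the smaller of the two, and leaning.

```bash
python3 - <<'E'
from h import *
c=dict(np.load("top.npz"));P=cloud(c);f=c["frame"]
cv2.imwrite("pics/crop.png",cv2.resize(f[130:220,220:380],None,fx=5,fy=5,interpolation=cv2.INTER_CUBIC))
roi=np.zeros(f.shape[:2],bool);roi[130:220,235:380]=1
z=P[...,2]
def rect(m,n):
    q=P[m&roi][:,:2].astype(np.float32);(cx,cy),(a,b),an=cv2.minAreaRect(q);print(n,m.sum(),len(q),np.round([cx,cy,a,b,an],4),"z",np.round(np.nanpercentile(P[m&roi][:,2],[5,50,95]),4))
rect((abs(z-.197)<.008)&(np.arange(640)<290),"rowtop")
hsv=cv2.cvtColor(f,cv2.COLOR_BGR2HSV)
red=((hsv[...,0]<8)|(hsv[...,0]>172))&(hsv[...,1]>150)&(hsv[...,2]>100)
q=P[red&roi];q=q[~np.isnan(q).any(1)];q=q[q[:,2]>.03]
m=q.mean(0);U,S,V=np.linalg.svd(q-m,full_matrices=False);n=V[2]*np.sign(V[2,2])
print("red",len(q),m,"n",n,"tilt",np.degrees(np.arccos(n[2])),"yaw of n",np.degrees(np.arctan2(n[1],n[0])), q.min(0),q.max(0))
s=dict(np.load("scene.npz"));Q=cloud(s)
for nm,A in(("top",P),("scene",Q)):
    a=A.reshape(-1,3);a=a[~np.isnan(a).any(1)]
    k=(a[:,0]>.3)&(a[:,0]<.75)&(a[:,1]>-.3)&(a[:,1]<.4)
    a=a[k]
    g=a[abs(a[:,2]-.197)<.006];print(nm,"rowtop",cv2.minAreaRect(g[:,:2].astype(np.float32)),np.median(g[:,2]))
    g=a[(a[:,1]<-.03)&(a[:,1]>-.3)&(a[:,2]>.012)]
    print(" high pts y-.3..-.03:",[(round(b,2),np.round([x[:,0].min(),x[:,0].max(),x[:,2].max()],3).tolist()) for b in np.arange(-.3,-.03,.02) if len(x:=g[(g[:,1]>=b)&(g[:,1]<b+.02)])])
    g=a[(a[:,2]>.003)&(a[:,2]<.05)&(a[:,1]<-.0)]
print("desk z",np.nanmedian(P[300:330,420:540,2]) )
E
```

```text
rowtop 1556 1550 [ 0.6301  0.1219  0.0977  0.1348 82.9008] z [0.1915 0.1953 0.1996]
red 1433 [0.59731509 0.00940375 0.11777892] n [0.09390315 0.81529463 0.57138154] tilt 55.15337917817684 yaw of n 83.4297976515727 [ 0.52527144 -0.06827301  0.03219516] [0.66951603 0.07333531 0.18855313]
top rowtop ((0.6300889253616333, 0.12190116196870804), (0.09769249707460403, 0.1347510814666748), 82.93059539794922) 0.19540717960451714
 high pts y-.3..-.03: [(np.float64(-0.26), [0.415, 0.428, 0.038]), (np.float64(-0.24), [0.364, 0.435, 0.039]), (np.float64(-0.22), [0.314, 0.442, 0.038]), (np.float64(-0.2), [0.301, 0.452, 0.04]), (np.float64(-0.18), [0.302, 0.652, 0.087]), (np.float64(-0.16), [0.302, 0.657, 0.097]), (np.float64(-0.14), [0.3, 0.659, 0.09]), (np.float64(-0.12), [0.3, 0.645, 0.057]), (np.float64(-0.1), [0.3, 0.421, 0.038]), (np.float64(-0.08), [0.301, 0.657, 0.172]), (np.float64(-0.06), [0.304, 0.659, 0.187]), (np.float64(-0.04), [0.526, 0.687, 0.187])]
scene rowtop ((0.6292295455932617, 0.12072539329528809), (0.09695180505514145, 0.13520139455795288), 82.87985229492188) 0.19364778501746222
 high pts y-.3..-.03: [(np.float64(-0.26), [0.41, 0.425, 0.034]), (np.float64(-0.24), [0.369, 0.434, 0.036]), (np.float64(-0.22), [0.318, 0.441, 0.038]), (np.float64(-0.2), [0.3, 0.449, 0.035]), (np.float64(-0.18), [0.3, 0.655, 0.078]), (np.float64(-0.16), [0.3, 0.659, 0.091]), (np.float64(-0.14), [0.301, 0.659, 0.091]), (np.float64(-0.12), [0.301, 0.647, 0.074]), (np.float64(-0.1), [0.301, 0.426, 0.036]), (np.float64(-0.08), [0.3, 0.658, 0.169]), (np.float64(-0.06), [0.301, 0.661, 0.184]), (np.float64(-0.04), [0.526, 0.689, 0.185])]
desk z 0.0013900002960061109
```

View pics/crop.png

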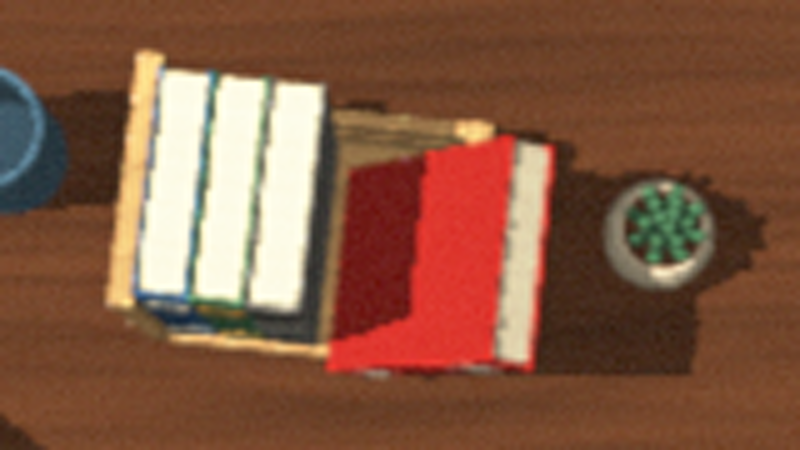

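The crop confirms the choice: the leaning red book spans (330–550, 140–370), its top page edge is at (525,250), the row is to its left and the succulent is at (660,235), clear to the right. First move: turn to the rack's yaw, rise and shut the fingers.

```bash
python3 -m pendant '[[[0,0,-0.5,0,0,-0.7,-1],[0,0,-0.5,0,0,-0.7,-1],[0,0,-0.5,0,0,-0.7,-1],[0,0,-0.5,0,0,-0.7,-1],[0,0,-0.5,0,0,-0.7,-1],[0,0.5,0,0,0,0,-1],[0,1,0,0,0,0,-1],[0,1,0,0,0,0,-1]]]' 10
cat >> h.py <<'E'
A=np.radians(-7.1);O=np.array([.627,.080,0.])
RR=R.from_euler('z',-7.1,degrees=True).as_matrix()
def rack(p): return (np.asarray(p)-O)@RR
def world(p): return RR@np.asarray(p)+O
def todo(rp,tip=False):
    s=r.get_state();M=R.from_euler('xyz',s["eef_rot"],degrees=True).as_matrix()
    t=s["tcp_pos"]+(M[:,2]*.022 if tip else 0)
    print("t",round(s["time_s"],2),"rack",("tip" if tip else "tcp"),np.round(rack(t)*1000,1),"rpy",np.round(s["eef_rot"],1),"F",np.round(s["contact_force"]@RR,1),"w",round(s["gripper_width"],4))
    print("units",np.round(M.T@(world(rp)-t)/.02,2))
E
python3 - <<'E'
from h import *
c=dict(np.load("top.npz"));P=cloud(c);f=c["frame"]
hsv=cv2.cvtColor(f,cv2.COLOR_BGR2HSV)
red=((hsv[...,0]<8)|(hsv[...,0]>172))&(hsv[...,1]>150)&(hsv[...,2]>100)
red[:130]=0;red[220:]=0;red[:,:275]=0;red[:,335:]=0
q=P[red];q=rack(q[~np.isnan(q).any(1)]);q=q[q[:,2]>.03]
print("red rack pct",np.round(np.percentile(q,[0.5,2,50,98,99.5],axis=0),4))
m=q.mean(0);n=np.linalg.svd(q-m,full_matrices=False)[2][2];n*=np.sign(n[2]);print(n)
a=rack(P[120:225,230:335].reshape(-1,3));a=a[abs(a[:,2]-.195)<.005];print("row",np.round(np.percentile(a,[1,50,99],axis=0),4))
a=rack(P[130:225,335:380].reshape(-1,3));a=a[a[:,2]>.05];print("succ",np.round(np.percentile(a,[1,50,99],axis=0),4))
todo([-.028,-.175,.30],True)
E
```

```text
time_s: 0.9
tcp_pos: [0.2362, 0.5788, 0.2972]
eef_rot: [179.9, 0.0, -7.2]
contact_force: [0.3, 0.1, 0.6]
gripper_width: 0.0291
gripper_force: 0.0
red rack pct [[-0.0854 -0.1439  0.0358]
 [-0.085  -0.1265  0.0394]
 [-0.0206 -0.0752  0.1201]
 [ 0.0452 -0.0204  0.1839]
 [ 0.0477 -0.0184  0.1862]]
[-0.00758853  0.82064947  0.57138154]
row [[-0.0683 -0.0061  0.1905]
 [-0.0037  0.0419  0.1952]
 [ 0.0623  0.0892  0.1997]]
succ [[-0.0051 -0.2544  0.0503]
 [ 0.0219 -0.2234  0.0628]
 [ 0.0554 -0.1947  0.0927]]
t 0.9 rack tip [-449.4  446.6  275.2] rpy [179.9   0.   -7.2] F [0.3 0.2 0.6] w 0.0291
units [21.11 31.06 -1.19]
```

```bash
python3 -m pendant '[[[0.7,1,0,0,0,0,-1],[0.7,1,0,0,0,0,-1],[0.7,1,0,0,0,0,-1],[0.7,1,0,0,0,0,-1],[0.7,1,0,0,0,0,-1],[0.7,1,0,0,0,0,-1],[0.7,1,0,0,0,0,-1],[0.7,1,0,0,0,0,-1]]]'
python3 -m pendant '[[[0.7,1,0,0,0,0,-1],[0.7,1,0,0,0,0,-1],[0.7,1,0,0,0,0,-1],[0.7,1,0,0,0,0,-1],[0.7,1,0,0,0,0,-1],[0.7,1,0,0,0,0,-1],[0.7,1,0,0,0,0,-1],[0.7,1,0,0,0,0,-1]]]'
python3 -m pendant '[[[0.7,1,0,0,0,0,-1],[0.7,1,0,0,0,0,-1],[0.7,1,0,0,0,0,-1],[0.7,1,0,0,0,0,-1],[0.7,1,0,0,0,0,-1],[0.7,1,0,0,0,0,-1],[0.7,1,0,0,0,0,-1],[0.7,1,0,0,0,0,-1]]]'
python3 -c "
from h import *
todo([-.02,-.18,.152],True)"
```

```text
time_s: 1.7
tcp_pos: [0.3286, 0.4058, 0.2983]
eef_rot: [180.0, 0.0, -7.1]
contact_force: [-0.1, -0.4, -0.1]
gripper_width: 0.0002
gripper_force: 0.0
time_s: 2.5
tcp_pos: [0.4196, 0.2332, 0.2984]
eef_rot: [-180.0, 0.0, -7.1]
contact_force: [0.2, -0.5, 0.5]
gripper_width: 0.0007
gripper_force: 0.0
time_s: 3.3
tcp_pos: [0.5108, 0.0607, 0.2984]
eef_rot: [-180.0, 0.0, -7.1]
contact_force: [0.4, 0.5, 0.7]
gripper_width: 0.0003
gripper_force: 0.0
t 3.3 rack tip [-113.   -33.5  276.4] rpy [-180.     0.    -7.1] F [0.3 0.5 0.7] w 0.0003
units [4.65 7.32 6.22]
```

```bash
python3 -m pendant '[[[0.6,0.9,0,0,0,0,-1],[0.6,0.9,0,0,0,0,-1],[0.6,0.9,0,0,0,0,-1],[0.6,0.9,0,0,0,0,-1],[0.6,0.9,0,0,0,0,-1],[0.6,0.9,0,0,0,0,-1],[0.6,0.9,0,0,0,0,-1],[0.4,0.9,0,0,0,0,-1]]]'
python3 -m pendant '[[[0,0,0.8,0,0,0,-1],[0,0,0.8,0,0,0,-1],[0,0,0.8,0,0,0,-1],[0,0,0.8,0,0,0,-1],[0,0,0.8,0,0,0,-1],[0,0,0.8,0,0,0,-1],[0,0,0.8,0,0,0,-1],[0,0,0.6,0,0,0,-1]]]'
python3 - <<'E'
from h import *
todo([-.02,-.18,.152],True)
c=vision.capture("scene");cv2.imwrite("pics/s2.png",cv2.resize(c["frame"][100:320,180:450],None,fx=2.9,fy=2.7))
E
```

```text
time_s: 4.1
tcp_pos: [0.5843, -0.0933, 0.2981]
eef_rot: [180.0, 0.0, -7.1]
contact_force: [-0.1, 1.1, 0.1]
gripper_width: 0.0002
gripper_force: 0.0
time_s: 4.9
tcp_pos: [0.5835, -0.0924, 0.1733]
eef_rot: [180.0, 0.1, -7.1]
contact_force: [0.0, -0.4, 0.2]
gripper_width: 0.0005
gripper_force: 0.0
t 4.9 rack tip [ -21.9 -176.5  151.3] rpy [ 1.8e+02  1.0e-01 -7.1e+00] F [ 0.1 -0.4  0.2] w 0.0005
units [ 0.1   0.18 -0.03]
```

View pics/s2.png

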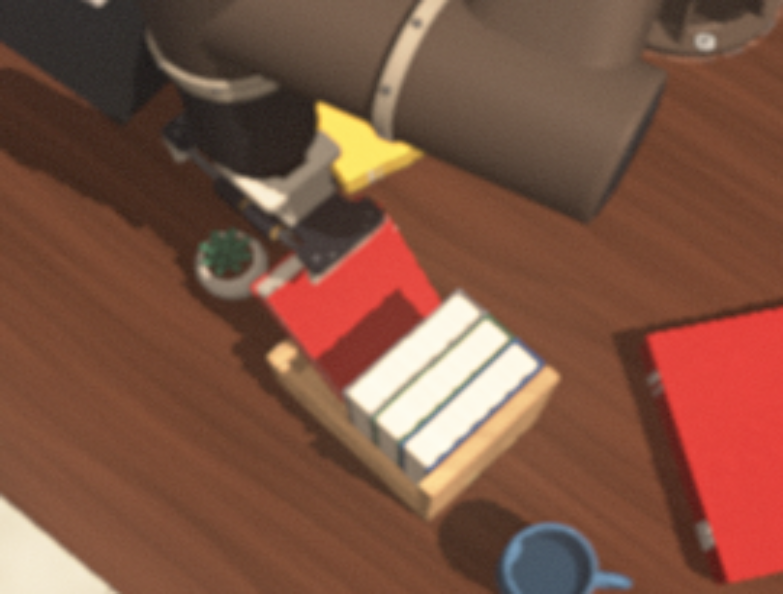

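The picture shows the gripper in place at (310,235), just outside the book's top edge and above the succulent at (230,260). Push gently.

```bash
python3 -m pendant '[[[0,-0.25,0,0,0,0,-1],[0,-0.25,0,0,0,0,-1],[0,-0.25,0,0,0,0,-1],[0,-0.25,0,0,0,0,-1],[0,-0.25,0,0,0,0,-1],[0,-0.25,0,0,0,0,-1],[0,-0.25,0,0,0,0,-1],[0,-0.25,0,0,0,0,-1]]]'
python3 -m pendant '[[[0,-0.25,0,0,0,0,-1],[0,-0.25,0,0,0,0,-1],[0,-0.25,0,0,0,0,-1],[0,-0.25,0,0,0,0,-1],[0,-0.25,0,0,0,0,-1],[0,-0.25,0,0,0,0,-1],[0,-0.25,0,0,0,0,-1],[0,-0.25,0,0,0,0,-1]]]'
python3 - <<'E'
from h import *
todo([-.02,-.062,.152],True)
E
```

```text
time_s: 5.75
tcp_pos: [0.5895, -0.0515, 0.1746]
eef_rot: [-180.0, -0.0, -7.1]
contact_force: [-0.4, -0.9, 1.1]
gripper_width: 0.0006
gripper_force: 0.6
time_s: 6.55
tcp_pos: [0.5943, -0.0119, 0.1745]
eef_rot: [-180.0, 0.0, -7.1]
contact_force: [0.3, -0.7, -0.5]
gripper_width: 0.0005
gripper_force: 0.0
t 6.55 rack tip [-21.1 -95.2 152.5] rpy [-180.     0.    -7.1] F [ 0.4 -0.6 -0.5] w 0.0005
units [ 0.05 -1.66  0.02]
```

```bash
python3 -m pendant '[[[0,-0.15,0,0,0,0,-1],[0,-0.15,0,0,0,0,-1],[0,-0.15,0,0,0,0,-1],[0,-0.15,0,0,0,0,-1],[0,-0.15,0,0,0,0,-1],[0,-0.15,0,0,0,0,-1],[0,-0.1,0,0,0,0,-1],[0,-0.1,0,0,0,0,-1]]]'
python3 - <<'E'
from h import *
todo([-.02,-.060,.152],True)
c=vision.capture("scene");cv2.imwrite("pics/s3.png",cv2.resize(c["frame"][130:310,200:440],None,fx=3.2,fy=3.2))
E
```

```text
time_s: 7.35
tcp_pos: [0.597, 0.0097, 0.1746]
eef_rot: [180.0, -0.0, -7.1]
contact_force: [0.4, 0.6, 0.0]
gripper_width: -0.0
gripper_force: 0.0
t 7.35 rack tip [-21.  -73.5 152.6] rpy [180.   -0.   -7.1] F [0.3 0.6 0. ] w -0.0
units [ 0.05 -0.68  0.03]
```

View pics/s3.png

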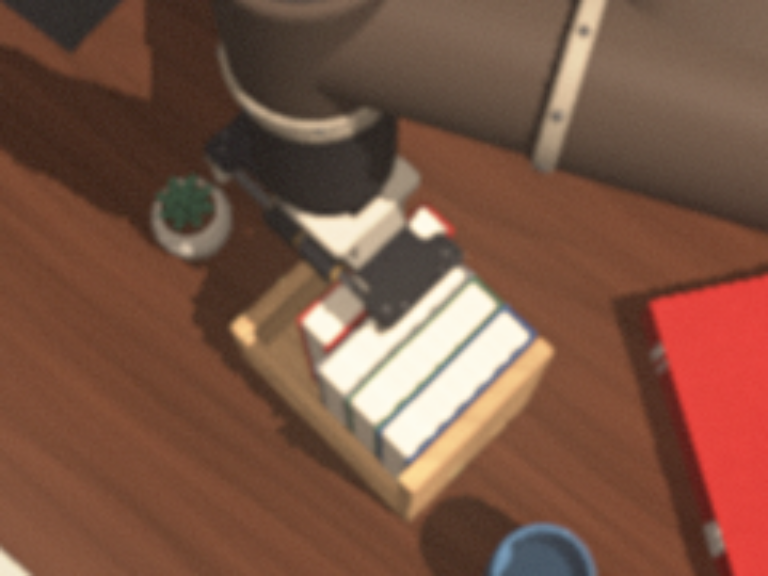

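The book is nearly upright: its top is at (375,275) beside the neighbour. Press on slowly and watch the force.

```bash
python3 -m pendant '[[[0,-0.1,0,0,0,0,-1],[0,-0.1,0,0,0,0,-1],[0,-0.1,0,0,0,0,-1],[0,-0.1,0,0,0,0,-1],[0,-0.05,0,0,0,0,-1],[0,-0.05,0,0,0,0,-1],[0,-0.05,0,0,0,0,-1],[0,0,0,0,0,0,-1]]]'
python3 - <<'E'
from h import *
todo([-.02,-.060,.152],True)
c=vision.capture("scene");Q=rack(cloud(c)[130:310,200:440].reshape(-1,3))
q=Q[(Q[:,2]>.18)&(Q[:,2]<.203)&(Q[:,0]>-.12)&(Q[:,0]<.07)]
for a,b in((-.12,-.085),(-.085,-.06),(.0,.03),(.03,.07)):
    k=q[(q[:,0]>a)&(q[:,0]<b)];print(a,len(k),np.round(np.percentile(k,[1,99],axis=0),4).tolist() if len(k) else "")
E
```

```text
time_s: 8.2
tcp_pos: [0.5984, 0.0205, 0.1746]
eef_rot: [180.0, 0.0, -7.1]
contact_force: [-0.1, 0.0, -0.7]
gripper_width: 0.0003
gripper_force: 0.0
t 8.2 rack tip [-21.  -62.6 152.6] rpy [180.    0.   -7.1] F [-0.1 -0.  -0.7] w 0.0003
units [ 0.05 -0.13  0.03]
-0.12 7 [[-0.0865, -0.0404, 0.1914], [-0.0853, -0.0097, 0.1962]]
-0.085 221 [[-0.0844, -0.0398, 0.1803], [-0.0606, 0.1001, 0.1987]]
0.0 643 [[0.0002, -0.0383, 0.1804], [0.0298, 0.1013, 0.1982]]
0.03 758 [[0.0303, -0.0387, 0.1802], [0.0649, 0.0993, 0.1982]]
```

```bash
python3 -m pendant '[[[0,-0.02,0,0,0,0,-1],[0,-0.02,0,0,0,0,-1],[0,-0.02,0,0,0,0,-1],[0,-0.02,0,0,0,0,-1],[0,-0.02,0,0,0,0,-1],[0,-0.02,0,0,0,0,-1],[0,-0.02,0,0,0,0,-1],[0,0,0,0,0,0,-1]]]'
python3 - <<'E'
from h import *
todo([-.02,-.060,.152],True)
c=vision.capture("scene");Q=rack(cloud(c)[130:310,200:440].reshape(-1,3))
q=Q[(Q[:,2]>.18)&(Q[:,2]<.203)&(Q[:,0]>-.12)&(Q[:,0]<.07)]
for a,b in((-.12,-.085),(-.085,-.06),(.0,.03),(.03,.07)):
    k=q[(q[:,0]>a)&(q[:,0]<b)];print(a,len(k),np.round(np.percentile(k,[1,99],axis=0),4).tolist() if len(k) else "")
E
```

```text
time_s: 9.05
tcp_pos: [0.5988, 0.0232, 0.1746]
eef_rot: [180.0, -0.0, -7.1]
contact_force: [-0.3, -0.7, 0.4]
gripper_width: 0.0003
gripper_force: 0.4
t 9.05 rack tip [-21.  -59.9 152.6] rpy [180.   -0.   -7.1] F [-0.2 -0.7  0.4] w 0.0003
units [0.05 0.01 0.03]
-0.12 6 [[-0.0861, -0.0369, 0.1942], [-0.0853, -0.013, 0.1958]]
-0.085 221 [[-0.0844, -0.0377, 0.1805], [-0.0604, 0.0987, 0.199]]
0.0 630 [[0.0004, -0.0369, 0.1804], [0.0298, 0.1019, 0.1982]]
0.03 743 [[0.0303, -0.0366, 0.1804], [0.0645, 0.0985, 0.1981]]
```

```bash
python3 -m pendant '[[[0,-0.02,0,0,0,0,-1],[0,-0.02,0,0,0,0,-1],[0,-0.02,0,0,0,0,-1],[0,-0.02,0,0,0,0,-1],[0,0,0,0,0,0,-1],[0,0,0,0,0,0,-1],[0,0,0,0,0,0,-1],[0,0,0,0,0,0,-1]]]'
python3 - <<'E'
from h import *
for _ in range(1): todo([-.02,-.060,.152],True)
c=vision.capture("top");cv2.imwrite("pics/t3.png",cv2.resize(c["frame"][120:220,220:380],None,fx=5,fy=5))
E
```

```text
time_s: 9.9
tcp_pos: [0.5989, 0.0246, 0.1747]
eef_rot: [180.0, -0.0, -7.1]
contact_force: [-0.2, -4.3, 3.4]
gripper_width: 0.0007
gripper_force: 2.4
t 9.9 rack tip [-21.  -58.5 152.7] rpy [180.   -0.   -7.1] F [ 0.3 -4.3  3.4] w 0.0007
units [0.05 0.08 0.03]
```

```bash
python3 -m pendant '[[[0,0.1,0,0,0,0,-1],[0,0.3,0,0,0,0,-1],[0,0.6,0,0,0,0,-1],[0,0.6,0,0,0,0,-1],[0,0,-0.8,0,0,0,-1],[0,0,-1,0,0,0,-1],[0,0,-1,0,0,0,-1],[0,0,-1,0,0,0,-1]]]'
python3 -m pendant '[[[-1,0,-0.5,0,0,0,-1],[-1,0,0,0,0,0,-1],[-1,0,0,0,0,0,-1],[-1,0,0,0,0,0,-1],[-1,0,0,0,0,0,-1],[-1,0,0,0,0,0,-1],[-1,0,0,0,0,0,-1],[-1,0,0,0,0,0,-1]]]'
python3 - <<'E'
from h import *
todo([-.15,-.030,.25],True)
c=vision.capture("scene");cv2.imwrite("pics/s4.png",cv2.resize(c["frame"][150:310,230:440],None,fx=3.6,fy=3.6))
for n in("scene","top"):
  c=vision.capture(n)
  P=rack(cloud(c).reshape(-1,3));hsv=cv2.cvtColor(c["frame"],cv2.COLOR_BGR2HSV).reshape(-1,3)
  k=(P[:,0]>-.12)&(P[:,0]<.08)&(P[:,1]<-.008)&(P[:,1]>-.12)&(P[:,2]>.18)&(P[:,2]<.21);q=P[k]
  print(n,len(q),np.round(np.percentile(q,[1,50,99],axis=0),4).tolist())
  h=hsv;rd=((h[:,0]<8)|(h[:,0]>172))&(h[:,1]>120);k=rd&(P[:,0]>-.12)&(P[:,0]<.08)&(abs(P[:,1]+.03)<.05)&(P[:,2]>.02)
  for a,b in((.02,.06),(.06,.1),(.1,.14),(.14,.18)):
    q=P[k&(P[:,2]>a)&(P[:,2]<b)];print(a,len(q),np.round(np.percentile(q,[5,50,95],axis=0),4).tolist() if len(q) else "")
E
```

```text
time_s: 10.75
tcp_pos: [0.5947, -0.008, 0.2512]
eef_rot: [-180.0, 0.0, -7.1]
contact_force: [0.5, 0.4, -0.4]
gripper_width: 0.0005
gripper_force: 0.0
time_s: 11.55
tcp_pos: [0.4352, 0.012, 0.2604]
eef_rot: [-180.0, 0.0, -7.1]
contact_force: [0.2, -0.8, 1.2]
gripper_width: 0.0006
gripper_force: 0.0
t 11.55 rack tip [-181.9  -91.2  238.4] rpy [-180.     0.    -7.1] F [ 0.3 -0.8  1.2] w 0.0006
units [ 1.6  -3.06 -0.58]
scene 757 [[-0.0845, -0.0411, 0.1852], [-0.0178, -0.025, 0.1934], [0.046, -0.0093, 0.1978]]
0.02 0 
0.06 0 
0.1 0 
0.14 6 [[-0.085, -0.0102, 0.1602], [-0.0825, -0.0097, 0.1681], [-0.0781, -0.0092, 0.1777]]
top 527 [[-0.0852, -0.0406, 0.1851], [-0.0197, -0.0247, 0.1951], [0.0457, -0.0091, 0.2011]]
0.02 19 [[-0.0557, -0.0406, 0.0267], [0.0033, -0.0404, 0.0408], [0.0392, -0.0402, 0.0576]]
0.06 31 [[-0.0851, -0.0405, 0.0661], [-0.0404, -0.0404, 0.0806], [0.0461, -0.0179, 0.0979]]
0.1 33 [[-0.0852, -0.0406, 0.1028], [-0.0553, -0.0404, 0.1206], [0.0251, -0.0166, 0.1372]]
0.14 30 [[-0.085, -0.0407, 0.1435], [-0.0247, -0.0404, 0.1614], [0.0355, -0.0286, 0.1757]]
```

View pics/s4.png

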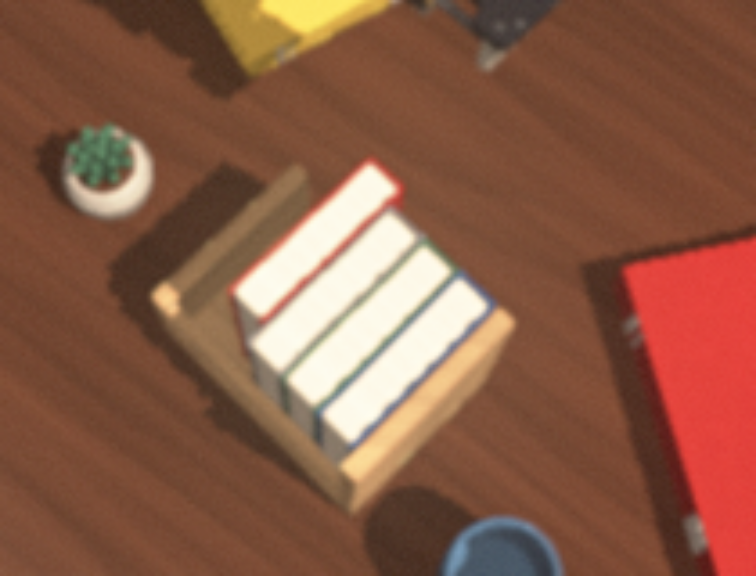

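The book stands upright, its top at (315,235) beside the row with a gap of about 1.5 mm, and the other books and the succulent have not moved. Its spine is at x ≈ −85, 15 mm proud. Now tilt the tool for the spine push.

```bash
python3 -m pendant '[[[0,-0.4,0,0,1,0,-1],[0,-0.4,0,0,1,0,-1],[0,-0.4,0,0,1,0,-1],[0,-0.4,0,0,1,0,-1],[0,-0.4,0,0,1,0,-1],[0,-0.4,0,0,1,0,-1],[0,-0.4,0,0,1,0,-1],[0,-0.3,0,0,1,0,-1]]]'
python3 - <<'E'
from h import *
todo([-.125,-.031,.058],True)
print(r.get_state()["joints"])
E
```

```text
time_s: 12.5
tcp_pos: [0.4483, 0.0764, 0.2703]
eef_rot: [-180.0, -31.4, -7.1]
contact_force: [-2.5, -18.5, -20.6]
gripper_width: 0.0007
gripper_force: 0.0
t 12.5 rack tip [-165.4  -25.6  251.6] rpy [-180.   -31.4   -7.1] F [ -0.2 -18.7 -20.6] w 0.0007
units [-3.32  0.27  9.31]
[ 50.8310419  -19.09452712 -58.29558584  42.23810763 -41.08810304
   1.8544362 ]
```

```bash
python3 -m pendant '[[[0.4,0,0.2,0,-0.5,0,-1],[0.4,0,0.2,0,-0.5,0,-1],[0.4,0,0.2,0,-0.5,0,-1],[0.4,0,0.2,0,-0.5,0,-1],[0.4,0,0.1,0,-0.5,0,-1],[0.4,0,0.1,0,-0.5,0,-1],[0,0,0,0,0,0,-1],[0,0,0,0,0,0,-1]]]'
python3 - <<'E'
from h import *
todo([-.125,-.031,.058],True)
s=r.get_state();print(s["joints"],s["moment"],s["joint_torque"])
E
```

```text
time_s: 13.3
tcp_pos: [0.5002, 0.0687, 0.2728]
eef_rot: [179.9, -19.3, -7.2]
contact_force: [-0.5, -0.6, 0.5]
gripper_width: 0.0001
gripper_force: 0.0
t 13.3 rack tip [-117.2  -27.   252. ] rpy [179.9 -19.3  -7.2] F [-0.4 -0.6  0.5] w 0.0001
units [-3.57  0.18  9.03]
[ 39.81194602  -7.70698989 -38.94636707  19.36553703 -47.11953802
  31.18526878] [ 0.07859063  1.11974422 -0.03337432] [ -0.25564006 -16.82938814  29.77976561   6.6249083    0.63445296
   0.16857414]
```

```bash
python3 -m pendant '[[[-0.23,0,0.56,0,0,0,-1],[-0.23,0,0.56,0,0,0,-1],[-0.23,0,0.56,0,0,0,-1],[-0.23,0,0.56,0,0,0,-1],[-0.23,0,0.56,0,0,0,-1],[-0.23,0,0.56,0,0,0,-1],[-0.23,0,0.56,0,0,0,-1],[-0.23,0,0.56,0,0,0,-1]]]'
python3 - <<'E'
from h import *
todo([-.125,-.031,.058],True)
s=r.get_state();print(s["joints"])
E
```

```text
time_s: 14.1
tcp_pos: [0.4938, 0.0696, 0.176]
eef_rot: [179.9, -19.3, -7.1]
contact_force: [0.2, 0.1, -0.0]
gripper_width: 0.0005
gripper_force: 0.0
t 14.1 rack tip [-123.6  -26.8  155.2] rpy [179.9 -19.3  -7.1] F [ 0.2  0.1 -0. ] w 0.0005
units [-1.67  0.2   4.56]
[ 38.73066736  -2.57683574 -50.99454841  27.61232606 -30.88418264
  21.67911327]
```

```bash
python3 -m pendant '[[[0.22,0,0.08,0,0.5,0,-1],[0.21,0,0.09,0,0.5,0,-1],[0.21,0,0.1,0,0.5,0,-1],[0.2,0,0.1,0,0.5,0,-1],[0,0.1,0,0,0,0,-1],[0,0.1,0,0,0,0,-1],[0,0,0,0,0,0,-1],[0,0,0,0,0,0,-1]]]'
python3 - <<'E'
from h import *
todo([-.103,-.031,.065],True)
s=r.get_state();print(s["joints"])
E
```

```text
time_s: 14.9
tcp_pos: [0.5182, 0.0649, 0.1861]
eef_rot: [179.8, -26.3, -7.1]
contact_force: [0.6, -0.2, 0.2]
gripper_width: 0.0004
gripper_force: 0.0
t 14.9 rack tip [-96.3 -28.5 166.4] rpy [179.8 -26.3  -7.1] F [ 0.6 -0.1  0.2] w 0.0004
units [-2.55  0.11  4.4 ]
[ 32.6649906   -3.50665716 -58.2774416   49.93380073 -21.9002885
   5.460577  ]
```

```bash
cat > log.py <<'E'
from h import *
import json
s=r.get_state();open("log.jsonl","a").write(json.dumps([list(map(float,s[k])) for k in("joints","tcp_pos","eef_rot")])+"\n")
todo([-.103,-.031,.065],True);print(np.round(s["joints"],1))
E
python3 log.py
python3 -m pendant '[[[0.3,0,-0.5,0,-0.5,0,-1],[0.3,0,-0.5,0,-0.5,0,-1],[0.3,0,-0.5,0,-0.5,0,-1],[0.2,0,-0.6,0,-0.5,0,-1],[0.2,0,-0.6,0,-0.5,0,-1],[0.2,0,-0.6,0,-0.5,0,-1],[0,0,-0.5,0,0,0,-1],[0,0,0,0,0,0,-1]]]' >/dev/null
python3 log.py
python3 - <<'E'
from h import *
from scipy.optimize import least_squares
import json,itertools
D=[json.loads(l) for l in open("log.jsonl")]
D+=[[[85.43263,20.58733,.640467,-.01643,-70.13576,-16.50778],[.24260,.62948,.24773],[179.916,-.0087,-21.0807]],
[[50.8310419,-19.09452712,-58.29558584,42.23810763,-41.08810304,1.8544362],[.4483,.0764,.2703],[-180,-31.4,-7.1]],
[[39.81194602,-7.70698989,-38.94636707,19.36553703,-47.11953802,31.18526878],[.5002,.0687,.2728],[179.9,-19.3,-7.2]],
[[38.73066736,-2.57683574,-50.99454841,27.61232606,-30.88418264,21.67911327],[.4938,.0696,.176],[179.9,-19.3,-7.1]]]
json.dump(D,open("D.json","w"))
J=np.radians([d[0] for d in D]);X=np.array([d[1] for d in D]);RM=np.array([R.from_euler('xyz',d[2],degrees=True).as_matrix() for d in D])
e=lambda a,t:R.from_euler(a,t).as_matrix()
for c in(0,90,-90,180):
  for s4 in(1,-1):
    dz=[]
    for j,M in zip(J,RM):
        Q=e('z',j[0]+np.radians(c))@e('y',j[1]-j[2])@e('x',s4*j[3])@e('y',-j[4])
        dz.append(np.degrees(np.arccos(np.clip(Q[:,0]@M[:,2],-1,1))))
    print(c,s4,np.round(dz,1))
E
```

```text
t 14.9 rack tip [-96.3 -28.5 166.4] rpy [179.8 -26.3  -7.1] F [ 0.6 -0.1  0.2] w 0.0004
units [-2.55  0.11  4.4 ]
[ 32.7  -3.5 -58.3  49.9 -21.9   5.5]
t 15.7 rack tip [-98.9 -28.4 247.6] rpy [179.9 -14.4  -7.1] F [ 0.  -0.3 -0.5] w 0.0006
units [-2.47  0.11  8.79]
[ 35.3  -2.8 -31.5  12.5 -51.4  40.6]
0 1 [33.2 19.5  0.  52.4 28.1 27.5]
0 -1 [0. 0. 0. 0. 0. 0.]
90 1 [52.4 28.8  0.1 61.  38.5 38.6]
90 -1 [36.5 20.2  0.1 43.2 27.  27. ]
-90 1 [ 4.3  1.   0.1 13.4  1.6  0.7]
-90 -1 [36.5 20.2  0.1 43.3 27.  27. ]
180 1 [39.6 21.   0.2 32.1 25.9 26.5]
180 -1 [52.6 28.8  0.2 62.8 38.6 38.6]
```

```bash
cat > kin.py <<'E'
from h import *
import json
e=lambda a,t:R.from_euler(a,t).as_matrix()
def Ms(j):
    A=e('z',j[0]);B=A@e('y',j[1]);C=B@e('y',-j[2]);Dm=C@e('x',-j[3]);E=Dm@e('y',-j[4]);return A,B,C,Dm,E
def row(j):
    A,B,C,Dm,E=Ms(j)
    return np.stack([A[:,0],A[:,1],A[:,2],B[:,2],C[:,2],C[:,0],Dm[:,1],E[:,0],E[:,2]],1)
D=json.load(open("D.json"))
J=np.radians([d[0] for d in D]);X=np.array([d[1] for d in D])
G=np.concatenate([row(j) for j in J]);y=X.ravel()
w=np.diag([1,.3,0,0,1,0,.3,0,1])*3e-3
# h,a2,L,tx unregularised
p=np.linalg.lstsq(np.vstack([G,w]),np.r_[y,np.zeros(9)],rcond=None)[0]
E
python3 - <<'E'
from kin import *
print(np.round(p,4),"res mm",np.round((G@p-y)*1000,1),np.linalg.svd(G)[1].round(3))
from scipy.optimize import least_squares
lim=np.radians([[-176,176],[-82,121.7],[-58.2,71.7],[-173.8,95.5],[-174.8,-.2]])
def ik(tip,th,ps):
    z=np.array([np.sin(th)*np.cos(ps),np.sin(th)*np.sin(ps),-np.cos(th)]);t=world(tip)-.022*z
    best=None
    for j0 in([40,0,-40,20,-40],[30,30,-30,-150,-40],[0,30,-20,-60,-60],[0,0,0,60,-60],[60,-30,-50,0,-30],[-40,30,0,-90,-90]):
        f=lambda j:np.r_[(row(j)@p-t)*5,Ms(j)[4][:,0]-z]
        s=least_squares(f,np.clip(np.radians(j0),lim[:,0]+.01,lim[:,1]-.01),bounds=(lim[:,0],lim[:,1]))
        if best is None or s.cost<best.cost-1e-9: best=s
    return best
for z in(.06,.075):
  for th in(26,30,36,45):
    for ps in(-7,-30,15):
      s=ik([-.094,-.03,z],np.radians(th),np.radians(ps));print(z,th,ps,"%.5f"%s.cost,np.degrees(s.x).round(0))
E
```

```text
[ 0.000e+00 -1.000e-04  1.989e-01  6.016e-01 -0.000e+00  4.636e-01
 -1.917e-01  3.561e-01  1.000e-04] res mm [-0. -0.  0.  0.  0. -0.  0.  0. -0.  0.  0.  0. -0.  0.  0.  0.  0. -0.] [4.841 4.185 3.424 0.765 0.688 0.413 0.223 0.176 0.131]
0.06 26 -7 0.01133 [ 27.   8. -58.  50. -13.]
0.06 26 -30 0.00418 [ 32.  11. -58.  60. -24.]
0.06 26 15 0.00342 [ 26.   8. -57.  24.  -2.]
0.06 30 -7 0.00214 [ -14.    8.  -51. -174.   -0.]
0.06 30 -30 0.00970 [ -15.    8.  -51. -174.   -0.]
0.06 30 15 0.00611 [ 27.   8. -52.  -1.  -0.]
0.06 36 -7 0.00087 [ -13.    8.  -47. -152.   -3.]
0.06 36 -30 0.01442 [ -14.    8.  -49. -166.   -0.]
0.06 36 15 0.00417 [ 22.   9. -42. -43.  -0.]
0.06 45 -7 0.00186 [  -5.    7.  -40. -122.   -0.]
0.06 45 -30 0.03252 [ -12.    7.  -46. -150.   -0.]
0.06 45 15 0.00000 [ -1.   8. -38. -89. -11.]
0.075 26 -7 0.00839 [ 28.   7. -58.  49. -14.]
0.075 26 -30 0.00254 [ 33.   9. -58.  59. -25.]
0.075 26 15 0.00232 [ 26.   6. -58.  31.  -3.]
0.075 30 -7 0.00299 [ -14.    7.  -51. -174.   -0.]
0.075 30 -30 0.00761 [ 34.  10. -58.  61. -28.]
0.075 30 15 0.00580 [ 27.   6. -55.  11.  -1.]
0.075 36 -7 0.00155 [ -13.    6.  -48. -157.   -2.]
0.075 36 -30 0.01351 [ -15.    6.  -51. -170.   -0.]
0.075 36 15 0.00572 [ 23.   7. -44. -35.  -0.]
0.075 45 -7 0.00077 [  -5.    6.  -41. -125.   -0.]
0.075 45 -30 0.02943 [ -13.    5.  -47. -153.   -0.]
0.075 45 15 0.00000 [  9.   6. -38. -74.  -4.]
```

```bash
cat >> kin.py <<'E'
from scipy.optimize import least_squares
lim=np.radians([[-176,176],[-82,121.7],[-57.5,71],[-173,95],[-174,-3]])
seeds=([0,8,-38,-89,-11],[-10,8,-38,-120,-20],[10,8,-38,-60,-30],[-30,8,-30,-150,-30],[30,8,-40,0,-30])
def ik(tip,th,ps,seeds=seeds):
    z=np.array([np.sin(th)*np.cos(ps),np.sin(th)*np.sin(ps),-np.cos(th)]);t=world(tip)-.022*z
    out=[]
    for j0 in seeds:
        f=lambda j:np.r_[(row(j)@p-t)*5,Ms(j)[4][:,0]-z]
        s=least_squares(f,np.clip(np.radians(j0),lim[:,0]+.01,lim[:,1]-.01),bounds=(lim[:,0],lim[:,1]),xtol=1e-12,ftol=1e-12)
        if s.cost<1e-6: out.append(s.x)
    return out
E
python3 - <<'E'
from kin import *
for th in(40,45,50,55,60,68,76):
    for ps in(-25,-7,0,8,15,25,35):
      S=set(tuple(np.degrees(x).round(0)) for x in ik([-.094,-.03,.06],np.radians(th),np.radians(ps)))
      if S: print(th,ps,*[list(map(int,x)) for x in S])
E
```

```text
40 25 [11, 8, -37, -58, -10]
40 35 [2, 10, -33, -62, -23]
45 0 [-16, 10, -48, -134, -16]
45 8 [-2, 8, -39, -101, -7]
45 15 [-1, 8, -38, -89, -11]
45 25 [-4, 10, -36, -81, -21]
45 35 [-8, 12, -33, -75, -30]
50 8 [-22, 13, -49, -126, -29]
50 15 [-19, 12, -43, -111, -27]
50 25 [-17, 13, -39, -96, -31]
50 35 [-16, 15, -35, -85, -37]
55 8 [-31, 21, -57, -134, -46]
55 15 [-29, 19, -50, -120, -41]
55 25 [-26, 18, -42, -104, -41]
55 35 [-24, 19, -37, -92, -45]
60 15 [-37, 28, -55, -125, -56]
60 25 [-33, 24, -46, -109, -51]
60 35 [-30, 24, -39, -97, -52]
68 25 [-41, 38, -49, -113, -67]
68 35 [-37, 34, -41, -101, -64]
76 25 [-45, 52, -50, -112, -80]
76 35 [-42, 44, -41, -102, -75]
```

```bash
cat >> kin.py <<'E'
def toolC():
    c=[]
    for d in D:
        j=np.radians(d[0]);M=R.from_euler('xyz',d[2],degrees=True).as_matrix();c.append((Ms(j)[4].T@M,j[5]))
    for s in(1,-1):
        m=[e('x',-s*a)@k for k,a in c]; sp=max(abs(q-m[0]).max() for q in m)
        if sp<.05: return s,m[0]
S6,CC=toolC()
def fk(j):
    return row(j)@p, Ms(j)[4]@e('x',S6*j[5])@CC
lim6=np.vstack([lim,np.radians([[-172,172]])])
def ik6(t,M,j0):
    f=lambda j:(lambda q:np.r_[(q[0]-t)*5,(q[1]-M).ravel()])(fk(j))
    s=least_squares(f,np.clip(j0,lim6[:,0]+1e-3,lim6[:,1]-1e-3),bounds=(lim6[:,0],lim6[:,1]),xtol=1e-12,ftol=1e-12)
    return s.x,s.cost
def rows(t0,M0,t1,M1,N):
    w=R.from_matrix(M0.T@M1).as_rotvec()/N; q=R.from_rotvec(w).as_matrix();S=0;M=M0
    for k in range(N): S=S+M;M=M@q
    return np.linalg.solve(S,t1-t0)/.02,np.degrees(w)/4
def sim(t,M,dx,w,N,j):
    for k in range(N):
        t=t+M@dx*.02;M=M@R.from_rotvec(np.radians(w*4)).as_matrix();j2,c=ik6(t,M,j)
        B=[rack(t-M[:,2]*a+M[:,0]*b+M[:,1]*cc)*1000 for a in(.044,.15) for b in(-.039,.039) for cc in(-.0965,.0965)]
        B=np.array(B)
        print(k+1,np.degrees(j2).round(0).astype(int),"%.0e"%c,"dj",np.degrees(abs(j2-j)).max().round(1),"tip",(rack(t+.022*M[:,2])*1000).round(0),"body xmax %.0f zmin %.0f"%(B[:,0].max(),B[:,2].min()));j=j2
    return t,M,j
def goal(th,ps,tip):
    th,ps=np.radians([th,ps]);z=np.array([np.sin(th)*np.cos(ps),np.sin(th)*np.sin(ps),-np.cos(th)])
    yy=np.cross(z,RR[:,0]);yy/=np.linalg.norm(yy);M=np.stack([np.cross(yy,z),yy,z],1)
    return world(tip)-.022*z,M
E
python3 - <<'E'
from kin import *
s=r.get_state();t=s["tcp_pos"];M=R.from_euler('xyz',s["eef_rot"],degrees=True).as_matrix();j=np.radians(s["joints"])
print(S6,"fk err",fk(j)[0]-t,abs(fk(j)[1]-M).max())
for th,ps,tip in((50,10,[-.13,-.033,.2]),(50,10,[-.13,-.033,.062]),(50,10,[-.094,-.033,.062]),(50,10,[-.075,-.033,.062])):
    tg,Mg=goal(th,ps,tip)
    for q in ik(tip,np.radians(th),np.radians(ps)):
        for r6 in(-90,0,90,):
            x,c=ik6(tg,Mg,np.r_[q,np.radians(r6)]);
            if c<1e-6: print(tip,np.degrees(x).round(0));break
tg,Mg=goal(50,10,[-.13,-.033,.2])
dx,w=rows(t,M,tg,Mg,16);print(dx,w);sim(t,M,dx,w,16,j)
E
```

```text
-1 fk err [ 9.21391598e-06  1.85360987e-07 -6.01693056e-06] 3.3306690738754696e-16
[-0.13, -0.033, 0.062] [ -24.   10.  -51. -120.  -29. -149.]
[-0.13, -0.033, 0.062] [ -24.   10.  -51. -120.  -29. -149.]
[-0.13, -0.033, 0.062] [ -24.   10.  -51. -120.  -29. -149.]
[-0.13, -0.033, 0.062] [ -24.   10.  -51. -120.  -29. -149.]
[-0.13, -0.033, 0.062] [ -24.   10.  -51. -120.  -29. -149.]
[-0.094, -0.033, 0.062] [ -21.   12.  -47. -120.  -27. -152.]
[-0.094, -0.033, 0.062] [ -21.   12.  -47. -120.  -27. -152.]
[-0.094, -0.033, 0.062] [ -21.   12.  -47. -120.  -27. -152.]
[-0.094, -0.033, 0.062] [ -21.   12.  -47. -120.  -27. -152.]
[-0.094, -0.033, 0.062] [ -21.   12.  -47. -120.  -27. -152.]
[-0.075, -0.033, 0.062] [ -19.   13.  -44. -119.  -26. -154.]
[-0.075, -0.033, 0.062] [ -19.   13.  -44. -119.  -26. -154.]
[-0.075, -0.033, 0.062] [ -19.   13.  -44. -119.  -26. -154.]
[-0.075, -0.033, 0.062] [ -19.   13.  -44. -119.  -26. -154.]
[-0.075, -0.033, 0.062] [ -19.   13.  -44. -119.  -26. -154.]
[-0.19699688  0.06107079  0.08034114] [0.26519696 0.5054788  0.15641115]
1 [ 36  -4 -34  14 
[... 709 characters left out ...]
21  12] 2e-03 dj 1.3 tip [-120.  -33.  223.] body xmax -120 zmin 239
10 [ 34 -14 -57  36 -20  13] 7e-03 dj 1.6 tip [-122.  -33.  220.] body xmax -125 zmin 231
11 [ 33 -15 -57  34 -18  15] 1e-02 dj 2.1 tip [-123.  -34.  217.] body xmax -130 zmin 224
12 [ 32 -15 -57  32 -16  19] 2e-02 dj 3.1 tip [-125.  -34.  214.] body xmax -134 zmin 216
13 [ 31 -15 -57  27 -14  23] 4e-02 dj 4.6 tip [-126.  -34.  210.] body xmax -139 zmin 208
14 [ 29 -15 -57  20  -9  31] 5e-02 dj 8.0 tip [-128.  -33.  207.] body xmax -143 zmin 200
15 [ 27 -14 -57   8  -3  45] 6e-02 dj 14.1 tip [-129.  -33.  203.] body xmax -147 zmin 192
16 [  9 -10 -42 -79  -3 144] 2e-02 dj 99.0 tip [-130.  -33.  200.] body xmax -152 zmin 184
```

```bash
python3 - <<'E'
from kin import *
s=r.get_state();j=np.radians(s["joints"])
q0=np.radians([-24,10,-51,-120,-29,31])
def show(a,b,N):
  for k in range(N+1):
    x=a+(b-a)*k/N;t,M=fk(x);B=np.array([rack(t-M[:,2]*u+M[:,0]*v+M[:,1]*w)*1000 for u in(.044,.15) for v in(-.039,.039) for w in(-.0965,.0965)])
    print(k,np.degrees(x).round(0).astype(int),"tip",(rack(t+.022*M[:,2])*1000).round(0),"tz",(M[:,2]@RR).round(2),"body xmax %.0f zmin %.0f"%(B[:,0].max(),B[:,2].min()))
tg,Mg=goal(50,10,[-.13,-.033,.062]);Mg=Mg@np.diag([-1,-1,1.]);q,c=ik6(tg,Mg,q0);print(c)
show(j,q,8)
m=np.radians([10,5,-15,-60,-60,35]);show(m,q,6)
E
```

```text
3.880768775454269e-22
0 [ 35  -3 -31  13 -51  41] tip [-99. -28. 248.] tz [ 0.25 -0.   -0.97] body xmax -77 zmin 302
1 [ 28  -1 -34  -4 -49  39] tip [-164.  -52.  165.] tz [ 0.09  0.13 -0.99] body xmax -104 zmin 214
2 [ 21   0 -36 -21 -46  38] tip [-224.  -48.  108.] tz [ 0.02  0.3  -0.95] body xmax -136 zmin 141
3 [ 13   2 -39 -37 -43  37] tip [-265.  -25.   73.] tz [ 0.04  0.46 -0.89] body xmax -166 zmin 91
4 [  6   4 -41 -54 -40  36] tip [-280.    6.   57.] tz [ 0.15  0.57 -0.81] body xmax -188 zmin 68
5 [ -2   5 -44 -70 -38  35] tip [-266.   30.   53.] tz [ 0.31  0.61 -0.73] body xmax -189 zmin 64
6 [ -9   7 -46 -87 -35  34] tip [-229.   36.   56.] tz [ 0.49  0.56 -0.67] body xmax -172 zmin 69
7 [ -16    9  -48 -103  -32   32] tip [-179.   16.   61.] tz [ 0.64  0.42 -0.64] body xmax -157 zmin 56
8 [ -24   10  -51 -120  -29   31] tip [-130.  -33.   62.] tz [ 0.73  0.23 -0.64] body xmax -152 zmin 46
0 [ 10   5 -15 -60 -60  35] tip [-139.  185.  265.] tz [ 0.09  0.81 -0.58] body xmax -41 zmin 236
1 [  4   6 -21 -70 -55  34] tip [-128.  171.  235.] tz [ 0.23  0.83 -0.51] body xmax -43 zmin 207
2 [ -1   7 -27 -80 -50  34] tip [-114.  147.  205.] tz [ 0.38  0.8  -0.47] body xmax -49 zmin 185
3 [ -7   8 -33 -90 -45  33] tip [-102.  111.  174.] tz [ 0.54  0.71 -0.46] body xmax -50 zmin 167
4 [ -12    8  -39 -100  -40   32] tip [-97.  66. 139.] tz [ 0.66  0.57 -0.49] body xmax -65 zmin 127
5 [ -18    9  -45 -110  -35   32] tip [-105.   16.  102.] tz [ 0.73  0.4  -0.55] body xmax -99 zmin 84
6 [ -24   10  -51 -120  -29   31] tip [-130.  -33.   62.] tz [ 0.73  0.23 -0.64] body xmax -152 zmin 46
```

```bash
cat > plan.py <<'E'
from kin import *
import sys
s=r.get_state();j=np.radians(s["joints"]);t=s["tcp_pos"];M=R.from_euler('xyz',s["eef_rot"],degrees=True).as_matrix()
tg,Mg=goal(50,10,[-.13,-.033,.062]);Mg=Mg@np.diag([-1,-1,1.]);q,c=ik6(tg,Mg,np.radians([-24,10,-51,-120,-29,31]))
n=int(sys.argv[1]);print(np.degrees(j).round(1),"tip",rack(t+.022*M[:,2]).round(3),"F",s["contact_force"].round(1))
for k in range(1,n+1):
    b=j+(q-j)/(n-k+1);t1,M1=fk(b);dx,w=rows(t,M,t1,M1,8);print("ROW",dx.round(2),w.round(2))
    t,M,j=sim(t,M,dx.round(2),w.round(2),8,j)
E
python3 plan.py 4
```

```text
[ 35.3  -2.8 -31.5  12.5 -51.4  40.6] tip [-0.099 -0.028  0.248] F [ 0.  -0.3 -0.5]
ROW [-0.77  0.5   0.76] [ 0.39 -0.57  1.23]
1 [ 33  -3 -32   9 -51  40] 1e-30 dj 3.9 tip [-111.  -38.  229.] body xmax -79 zmin 281
2 [ 31  -2 -32   5 -50  40] 4e-18 dj 3.9 tip [-124.  -45.  210.] body xmax -83 zmin 260
3 [ 29  -2 -33   1 -49  39] 5e-17 dj 4.0 tip [-139.  -51.  192.] body xmax -88 zmin 240
4 [ 27  -1 -33  -3 -49  39] 8e-30 dj 4.1 tip [-154.  -54.  174.] body xmax -95 zmin 221
5 [ 26  -1 -34  -8 -48  38] 1e-28 dj 4.2 tip [-171.  -56.  156.] body xmax -103 zmin 203
6 [ 24  -1 -35 -12 -47  38] 7e-28 dj 4.3 tip [-188.  -55.  140.] body xmax -113 zmin 181
7 [ 22   0 -36 -16 -47  38] 4e-27 dj 4.4 tip [-206.  -52.  124.] body xmax -124 zmin 161
8 [ 21   0 -36 -21 -46  38] 1e-26 dj 4.5 tip [-224.  -48.  108.] body xmax -136 zmin 141
ROW [-0.33  0.26  0.42] [ 0.49 -0.37  1.35]
1 [ 19   1 -37 -24 -45  37] 3e-30 dj 3.8 tip [-232.  -44.  100.] body xmax -140 zmin 129
2 [ 17   1 -37 -28 -45  37] 2e-30 dj 3.9 tip [-240.  -40.   93.] body xmax -145 zmin 117
3 [ 15   1 -38 -32 -44  36] 2e-17 dj 4.0 t
[... 1312 characters left out ...]
 dj 3.7 tip [-214.   34.   59.] body xmax -165 zmin 67
2 [-12   7 -47 -95 -33  32] 3e-21 dj 3.8 tip [-200.   28.   61.] body xmax -159 zmin 65
3 [-14   8 -47 -99 -32  31] 5e-20 dj 3.9 tip [-186.   21.   63.] body xmax -155 zmin 62
4 [ -16    8  -48 -103  -32   31] 1e-18 dj 4.0 tip [-173.   13.   63.] body xmax -151 zmin 59
5 [ -18    9  -48 -107  -31   31] 3e-30 dj 4.2 tip [-161.    3.   64.] body xmax -150 zmin 56
6 [ -20    9  -49 -111  -30   31] 2e-27 dj 4.3 tip [-149.   -8.   64.] body xmax -149 zmin 52
7 [ -22   10  -50 -116  -30   31] 5e-24 dj 4.5 tip [-139.  -20.   63.] body xmax -150 zmin 49
8 [ -24   10  -51 -120  -30   32] 8e-21 dj 4.7 tip [-131.  -32.   62.] body xmax -152 zmin 45
```

```bash
python3 plan.py 6 | grep -E "ROW|^8"
```

```text
ROW [-0.56  0.34  0.55] [ 0.26 -0.41  0.8 ]
8 [ 25  -1 -35 -10 -48  39] 1e-30 dj 2.9 tip [-185.  -54.  144.] body xmax -114 zmin 189
ROW [-0.34  0.28  0.39] [ 0.3  -0.31  0.86]
8 [ 15   2 -38 -32 -44  38] 7e-18 dj 3.0 tip [-253.  -35.   83.] body xmax -155 zmin 104
ROW [-0.19  0.12  0.25] [ 0.35 -0.22  0.9 ]
8 [  6   4 -41 -54 -41  36] 6e-18 dj 2.9 tip [-278.    5.   58.] body xmax -187 zmin 68
ROW [-0.12 -0.08  0.16] [ 0.41 -0.18  0.92]
8 [ -5   6 -44 -76 -37  35] 2e-28 dj 3.0 tip [-254.   34.   55.] body xmax -182 zmin 66
ROW [-0.15 -0.28  0.12] [ 0.46 -0.16  0.92]
8 [-14   8 -48 -98 -33  33] 5e-22 dj 3.0 tip [-196.   25.   60.] body xmax -161 zmin 61
ROW [-0.26 -0.43  0.14] [ 0.48 -0.16  0.92]
8 [ -24   10  -51 -120  -29   31] 9e-29 dj 2.9 tip [-130.  -33.   61.] body xmax -151 zmin 45
```

```bash
python3 -m pendant '[[[-0.56,0.34,0.55,0.26,-0.41,0.8,-1],[-0.56,0.34,0.55,0.26,-0.41,0.8,-1],[-0.56,0.34,0.55,0.26,-0.41,0.8,-1],[-0.56,0.34,0.55,0.26,-0.41,0.8,-1],[-0.56,0.34,0.55,0.26,-0.41,0.8,-1],[-0.56,0.34,0.55,0.26,-0.41,0.8,-1],[-0.56,0.34,0.55,0.26,-0.41,0.8,-1],[-0.56,0.34,0.55,0.26,-0.41,0.8,-1]]]'
python3 plan.py 5 | grep -E "ROW|^8|tip.*F"
```

```text
time_s: 16.5
tcp_pos: [0.4331, 0.0449, 0.1632]
eef_rot: [-168.9, 1.5, -31.6]
contact_force: [0.9, -0.3, -0.7]
gripper_width: 0.0004
gripper_force: 0.0
[ 25.2  -0.6 -34.8  -9.9 -47.7  39.3] tip [-0.187 -0.055  0.142] F [ 0.9 -0.3 -0.7]
ROW [-0.34  0.27  0.39] [ 0.3  -0.3   0.86]
8 [ 15   2 -38 -32 -44  38] 7e-18 dj 2.9 tip [-254.  -34.   81.] body xmax -156 zmin 103
ROW [-0.19  0.12  0.25] [ 0.35 -0.22  0.9 ]
8 [  6   4 -41 -54 -40  36] 2e-30 dj 2.9 tip [-279.    6.   56.] body xmax -188 zmin 66
ROW [-0.12 -0.08  0.16] [ 0.4  -0.18  0.92]
8 [ -4   6 -44 -76 -37  35] 2e-28 dj 2.9 tip [-255.   34.   53.] body xmax -183 zmin 65
ROW [-0.16 -0.28  0.12] [ 0.45 -0.16  0.92]
8 [-14   8 -47 -98 -33  32] 1e-22 dj 2.9 tip [-196.   26.   59.] body xmax -161 zmin 60
ROW [-0.27 -0.43  0.13] [ 0.49 -0.18  0.92]
8 [ -24   10  -51 -121  -30   32] 1e-26 dj 3.2 tip [-130.  -33.   62.] body xmax -152 zmin 46
```

Tracks the model exactly.

```bash
python3 -m pendant '[[[-0.34,0.27,0.37,0.3,-0.3,0.86,-1],[-0.34,0.27,0.37,0.3,-0.3,0.86,-1],[-0.34,0.27,0.37,0.3,-0.3,0.86,-1],[-0.34,0.27,0.37,0.3,-0.3,0.86,-1],[-0.34,0.27,0.37,0.3,-0.3,0.86,-1],[-0.34,0.27,0.37,0.3,-0.3,0.86,-1],[-0.34,0.27,0.37,0.3,-0.3,0.86,-1],[-0.34,0.27,0.37,0.3,-0.3,0.86,-1]]]' | head -1
python3 -m pendant '[[[-0.19,0.12,0.23,0.35,-0.22,0.9,-1],[-0.19,0.12,0.23,0.35,-0.22,0.9,-1],[-0.19,0.12,0.23,0.35,-0.22,0.9,-1],[-0.19,0.12,0.23,0.35,-0.22,0.9,-1],[-0.19,0.12,0.23,0.35,-0.22,0.9,-1],[-0.19,0.12,0.23,0.35,-0.22,0.9,-1],[-0.19,0.12,0.23,0.35,-0.22,0.9,-1],[-0.19,0.12,0.23,0.35,-0.22,0.9,-1]]]' | grep force
python3 plan.py 3 | grep -E "ROW|^8|tip.*F"
```

```text
time_s: 17.3
contact_force: [-1.4, -0.4, -0.6]
gripper_force: 0.0
[  6.1   2.7 -41.2 -52.9 -40.5  34.5] tip [-0.279  0.003  0.062] F [-1.4 -0.4 -0.6]
ROW [-0.12 -0.07  0.17] [ 0.4  -0.19  0.92]
8 [ -4   5 -44 -75 -37  33] 2e-28 dj 3.0 tip [-257.   33.   57.] body xmax -185 zmin 70
ROW [-0.15 -0.28  0.14] [ 0.46 -0.16  0.92]
8 [-14   8 -48 -98 -33  32] 7e-22 dj 3.1 tip [-197.   26.   60.] body xmax -162 zmin 61
ROW [-0.27 -0.43  0.14] [ 0.48 -0.17  0.91]
8 [ -24   10  -51 -120  -29   31] 3e-28 dj 3.0 tip [-130.  -32.   63.] body xmax -151 zmin 46
```

```bash
python3 -m pendant '[[[-0.12,-0.07,0.17,0.4,-0.19,0.92,-1],[-0.12,-0.07,0.17,0.4,-0.19,0.92,-1],[-0.12,-0.07,0.17,0.4,-0.19,0.92,-1],[-0.12,-0.07,0.17,0.4,-0.19,0.92,-1],[-0.12,-0.07,0.17,0.4,-0.19,0.92,-1],[-0.12,-0.07,0.17,0.4,-0.19,0.92,-1],[-0.12,-0.07,0.17,0.4,-0.19,0.92,-1],[-0.12,-0.07,0.17,0.4,-0.19,0.92,-1]]]' | grep force
python3 -m pendant '[[[-0.15,-0.28,0.14,0.46,-0.16,0.92,-1],[-0.15,-0.28,0.14,0.46,-0.16,0.92,-1],[-0.15,-0.28,0.14,0.46,-0.16,0.92,-1],[-0.15,-0.28,0.14,0.46,-0.16,0.92,-1],[-0.15,-0.28,0.14,0.46,-0.16,0.92,-1],[-0.15,-0.28,0.14,0.46,-0.16,0.92,-1],[-0.15,-0.28,0.14,0.46,-0.16,0.92,-1],[-0.15,-0.28,0.14,0.46,-0.16,0.92,-1]]]' | grep force
python3 plan.py 1 | grep -E "ROW|^8|tip.*F"
```

```text
contact_force: [-0.4, -0.7, -0.1]
gripper_force: 0.0
contact_force: [-0.2, -0.3, 0.2]
gripper_force: 0.0
[-13.6   7.6 -47.6 -97.7 -32.8  31.9] tip [-0.197  0.026  0.06 ] F [-0.2 -0.3  0.2]
ROW [-0.27 -0.44  0.14] [ 0.48 -0.17  0.91]
8 [ -24   10  -51 -119  -29   30] 2e-28 dj 3.0 tip [-130.  -33.   62.] body xmax -151 zmin 46
```

```bash
python3 -m pendant '[[[-0.27,-0.44,0.14,0.48,-0.17,0.91,-1],[-0.27,-0.44,0.14,0.48,-0.17,0.91,-1],[-0.27,-0.44,0.14,0.48,-0.17,0.91,-1],[-0.27,-0.44,0.14,0.48,-0.17,0.91,-1],[-0.27,-0.44,0.14,0.48,-0.17,0.91,-1],[-0.27,-0.44,0.14,0.48,-0.17,0.91,-1],[-0.27,-0.44,0.14,0.48,-0.17,0.91,-1],[-0.27,-0.44,0.14,0.48,-0.17,0.91,-1]]]'
cat > push.py <<'E'
from kin import *
import sys
s=r.get_state();M=R.from_euler('xyz',s["eef_rot"],degrees=True).as_matrix()
print("t",s["time_s"],"rack x-axis in tool units per mm",(M.T@RR[:,0]/20).round(4),"y",(M.T@RR[:,1]/20).round(4),"z",(M.T@RR[:,2]/20).round(4),"y_t rack",(M[:,1]@RR).round(2),np.degrees(0)+s["joints"].round(0))
todo([-.094,-.031,.06],True)
for n in("scene","top"):
  c=vision.capture(n);P=rack(cloud(c).reshape(-1,3))
  k=(P[:,0]>-.12)&(P[:,0]<.08)&(P[:,1]<-.012)&(P[:,1]>-.12)&(P[:,2]>.185)&(P[:,2]<.203);q=P[k]
  k=(P[:,0]>-.12)&(P[:,0]<.08)&(P[:,1]<.085)&(P[:,1]>.0)&(P[:,2]>.185)&(P[:,2]<.203);g=P[k]
  for nm,q in(("red",q),("row",g)): print(n,nm,len(q),np.round(np.percentile(q,[1,50,99],axis=0),4).tolist() if len(q) else "")
if len(sys.argv)>1: cv2.imwrite(sys.argv[1],cv2.resize(vision.capture("scene")["frame"][130:310,200:440],None,fx=3.2,fy=3.2))
E
python3 push.py pics/s5.png
```

```text
time_s: 20.5
tcp_pos: [0.4777, 0.0608, 0.0765]
eef_rot: [152.6, 43.6, 153.4]
contact_force: [-0.5, 0.5, -0.1]
gripper_width: 0.0009
gripper_force: 0.0
t 20.5 rack x-axis in tool units per mm [-0.0341 -0.0001  0.0365] y [0.0121 0.0471 0.0114] z [-0.0345  0.0167 -0.0321] y_t rack [-0.    0.94  0.33] [ -23.   10.  -50. -119.  -29.   30.]
t 20.5 rack tip [-129.7  -32.5   62.3] rpy [152.6  43.6 153.4] F [-0.6  0.4 -0.1] w 0.0009
units [-1.12  0.03  1.4 ]
scene red 651 [[-0.0851, -0.0416, 0.1893], [-0.0182, -0.0275, 0.1932], [0.0455, -0.0123, 0.1977]]
scene row 1976 [[-0.0685, 0.001, 0.1898], [-0.002, 0.0431, 0.1932], [0.0617, 0.0836, 0.198]]
top red 466 [[-0.0848, -0.0408, 0.1884], [-0.0201, -0.0266, 0.1948], [0.0458, -0.0124, 0.1999]]
top row 1352 [[-0.0689, 0.0009, 0.1899], [-0.0039, 0.0426, 0.1951], [0.0618, 0.0841, 0.2008]]
```

View pics/s5.png

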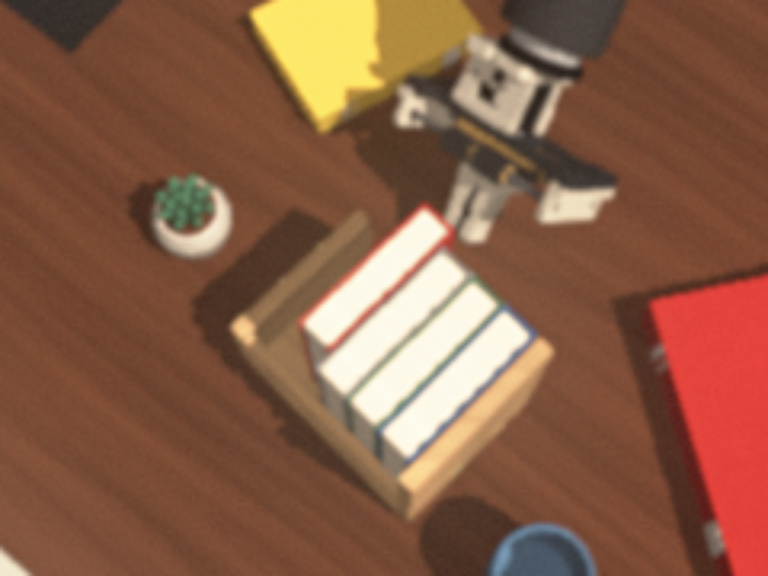

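The tilted fingers are ahead of the red spine: tips at (475,235), book front top at (445,235), bystanders untouched. Approach and push in.

```bash
python3 -m pendant '[[[-0.17,0,0.18,0,0,0,-1],[-0.17,0,0.18,0,0,0,-1],[-0.17,0,0.18,0,0,0,-1],[-0.17,0,0.18,0,0,0,-1],[-0.17,0,0.18,0,0,0,-1],[-0.17,0,0.18,0,0,0,-1],[-0.14,0,0.14,0,0,0,-1],[-0.07,0,0.07,0,0,0,-1]]]' | grep force
python3 -m pendant '[[[-0.04,0,0.04,0,0,0,-1],[-0.04,0,0.04,0,0,0,-1],[-0.04,0,0.04,0,0,0,-1],[-0.04,0,0.04,0,0,0,-1],[-0.04,0,0.04,0,0,0,-1],[-0.04,0,0.04,0,0,0,-1],[-0.04,0,0.04,0,0,0,-1],[0,0,0,0,0,0,-1]]]' | grep force
python3 push.py
```

```text
contact_force: [-3.1, 0.6, 0.1]
gripper_force: 1.4
contact_force: [-1.2, -0.3, -0.4]
gripper_force: 0.5
t 22.25 rack x-axis in tool units per mm [-0.034  -0.0003  0.0367] y [0.012  0.0472 0.0115] z [-0.0347  0.0166 -0.032 ] y_t rack [-0.01  0.94  0.33] [ -20.   12.  -45. -119.  -26.   26.]
t 22.25 rack tip [-83.2 -32.7  64.8] rpy [152.6  43.9 153.5] F [-1.1 -0.5 -0.4] w 0.0005
units [ 0.55  0.   -0.22]
scene red 647 [[-0.0746, -0.0409, 0.1886], [-0.0098, -0.027, 0.1933], [0.0554, -0.0126, 0.1976]]
scene row 1980 [[-0.0684, 0.0011, 0.1899], [-0.0018, 0.0432, 0.1934], [0.0617, 0.0836, 0.1982]]
top red 455 [[-0.075, -0.0407, 0.1887], [-0.0116, -0.0264, 0.1949], [0.0557, -0.0123, 0.2009]]
top row 1345 [[-0.0689, 0.0009, 0.1894], [-0.0041, 0.0426, 0.1952], [0.0623, 0.0839, 0.2009]]
```

```bash
python3 -m pendant '[[[-0.03,0,0.04,0,0,0,-1],[-0.03,0,0.04,0,0,0,-1],[-0.03,0,0.04,0,0,0,-1],[-0.03,0,0.04,0,0,0,-1],[-0.03,0,0.04,0,0,0,-1],[-0.03,0,0.04,0,0,0,-1],[0,0,0,0,0,0,-1],[0,0,0,0,0,0,-1]]]' | grep force
python3 push.py
```

```text
contact_force: [-1.6, 1.0, 1.2]
gripper_force: 1.2
t 23.15 rack x-axis in tool units per mm [-0.034  -0.0003  0.0367] y [0.012  0.0472 0.0115] z [-0.0347  0.0166 -0.032 ] y_t rack [-0.01  0.94  0.33] [ -19.   13.  -44. -119.  -26.   26.]
t 23.15 rack tip [-77.3 -32.4  64.3] rpy [152.6  43.9 153.5] F [-1.8  0.8  1.2] w 0.0005
units [ 0.73 -0.   -0.46]
scene red 646 [[-0.0688, -0.0409, 0.1895], [-0.0042, -0.0268, 0.1933], [0.0613, -0.0124, 0.198]]
scene row 1978 [[-0.0684, 0.001, 0.1895], [-0.0019, 0.043, 0.1934], [0.0618, 0.0836, 0.1982]]
top red 450 [[-0.0696, -0.0403, 0.1888], [-0.0057, -0.0261, 0.195], [0.0615, -0.0123, 0.2009]]
top row 1350 [[-0.0686, 0.001, 0.1895], [-0.0037, 0.0425, 0.1951], [0.0621, 0.0842, 0.2007]]
```

```bash
python3 -m pendant '[[[-0.01,0,0.015,0,0,0,-1],[-0.01,0,0.015,0,0,0,-1],[0,0,0,0,0,0,-1],[0,0,0,0,0,0,-1],[0.05,0,-0.05,0,0,0,-1],[0.2,0,-0.2,0,0,0,-1],[0.3,0,-0.3,0,0,0,-1],[0.3,0,-0.3,0,0,0,-1]]]' | grep force
python3 push.py pics/s6.png
python3 - <<'E'
from kin import *
for n in("scene","top"):
  c=vision.capture(n);P=rack(cloud(c).reshape(-1,3))
  h=cv2.cvtColor(c["frame"],cv2.COLOR_BGR2HSV).reshape(-1,3);rd=((h[:,0]<8)|(h[:,0]>172))&(h[:,1]>120)
  k=rd&(P[:,0]>-.1)&(P[:,0]<.08)&(P[:,1]<-.035)&(P[:,1]>-.06)&(P[:,2]>.02);q=P[k]
  if len(q)>10: print(n,len(q),"y vs z fit",np.polyfit(q[:,2],q[:,1],1),"y vs x",np.polyfit(q[:,0],q[:,1],1))
E
```

```text
contact_force: [0.5, -0.2, 0.3]
gripper_force: 0.0
t 24.05 rack x-axis in tool units per mm [-0.034  -0.0003  0.0367] y [0.012  0.0472 0.0115] z [-0.0347  0.0166 -0.032 ] y_t rack [-0.01  0.94  0.33] [ -22.   12.  -47. -120.  -28.   29.]
t 24.05 rack tip [-101.6  -32.2   63. ] rpy [152.6  43.9 153.5] F [ 0.5 -0.1  0.3] w 0.0005
units [-0.14  0.    0.39]
scene red 641 [[-0.0688, -0.0408, 0.1899], [-0.0031, -0.0269, 0.1933], [0.0617, -0.0127, 0.1984]]
scene row 1979 [[-0.0687, 0.0007, 0.1895], [-0.002, 0.0429, 0.1933], [0.0618, 0.0836, 0.1981]]
top red 448 [[-0.0688, -0.0402, 0.1885], [-0.005, -0.0263, 0.1951], [0.062, -0.0125, 0.2006]]
top row 1353 [[-0.0687, 0.0011, 0.1892], [-0.0038, 0.0427, 0.195], [0.062, 0.0842, 0.2013]]
scene 38 y vs z fit [-0.09718309 -0.02061135] y vs x [ 0.01308444 -0.0394555 ]
top 119 y vs z fit [-0.00028517 -0.03947117] y vs x [ 0.00877824 -0.03945339]
```

View pics/s6.png

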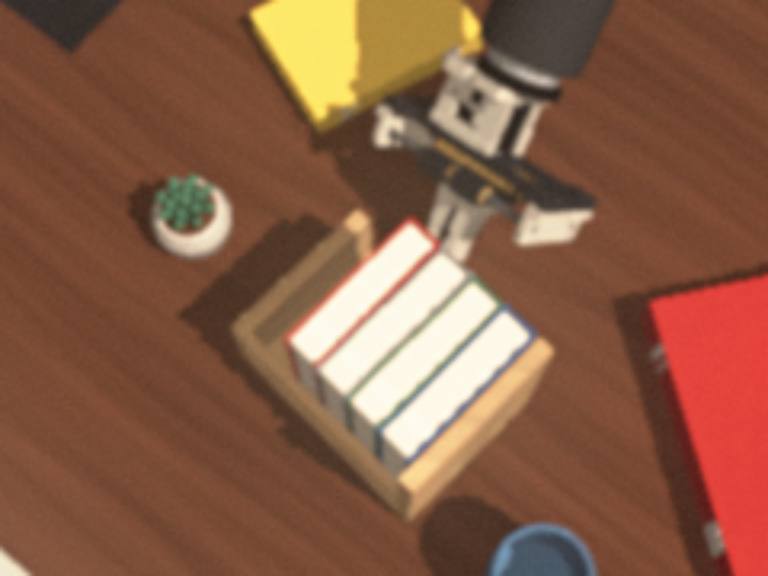

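The red book is upright (cover at y ≈ −39.5 mm, vertical) and its spine is in line with the row to within 0.3 mm. The succulent, mug and yellow book are unmoved. Back off a little more and hand in.

```bash
python3 -m pendant '[[[0.2,0,-0.2,0,0,0,-1],[0.2,0,-0.2,0,0,0,-1],[0.2,0,-0.2,0,0,0,-1],[0.1,0,-0.1,0,0,0,-1],[0,0,0,0,0,0,-1],[0,0,0,0,0,0,-1],[0,0,0,0,0,0,-1],[0,0,0,0,0,0,-1]]]'
python3 -c "
from h import *
print(r.close_job())"
```

```text
time_s: 25.1
tcp_pos: [0.487, 0.06, 0.0765]
eef_rot: [152.6, 43.9, 153.5]
contact_force: [-0.2, -0.0, -0.3]
gripper_width: 0.0002
gripper_force: 0.0
the job is handed in; nothing more can be done
None
```

The job is handed in at 25 s, with no verdict returned: the red book stands upright beside its neighbour (gap of at most 1–2 mm), its spine level with the others to about 0.3 mm, and nothing else in the pictures moved; along the way joint 3 twice reached its lower stop, once reading −58.30° against the −58.28° limit.

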